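# Gather the loose caps in the pour corner of the tray

## Robot

A 6-joint arm with a two-finger parallel gripper is mounted at the origin on a cart in front of the work surface, level with it; the furniture and walls round the work are solid. World frame = base frame: x ahead of the robot, y to its left, z up, the work surface at z = 0. Lengths are in m, angles in rad, forces in N, time in s.
With the tool pointing down it reaches from about 0.25 to 0.775 m from the base axis. Payload 4 kg.
Tool frame: the origin (TCP) lies on the centre line of the jaws, within the pads' length; the fingertips stand 25 mm ahead of it and the grasp point (between the pads) lies 6 mm ahead of it; z points along the fingers, y is the line along which they close (so a half turn about z gives the same grasp; the last joint's range is limited). The gripper opens to 94 mm and grips with 3 to 60 N. Pads are 16 mm wide; open, the fingers measure 119 mm over their backs; the gripper's body (75 mm by 177 mm) begins 78 mm behind the grasp point.
Start: joints at [1.102, 0.087, 1.371, -0, 1.684, -0.103], TCP at [0.197, 0.514, 0.231] pointing down, gripper open.
Joint ranges: [-3.1, 3.1], [-0.76, 2.03], [0.27, 2.55], [-1.08, 4.22], [0.17, 2.65], [-2.57, 2.57]. Speed limits (rad/s): [2.79, 2.79, 3.14, 3.14, 3.14, 3.14].

## Interface

Orientations are given as [roll, pitch, yaw] about the fixed x, y, z axes, in that order (R = Rz(yaw) Ry(pitch) Rx(roll)).
In Python, from bench import robot, imaging gives the robot as it stands. The module is installed in compiled form; this text tells all that it offers.
- The arm moves only by the tool drive_tool, never from a script. Its argument "series" is a list of rows, each a list of 3 entries, a list of its own where there are three numbers: the finger opening in m, from 0 to 0.094, then the shift along the tool's x, y, z in m, then the turn, a rotation vector about the tool's x, y, z in rad. A call has 1 to 5 rows; each row is the pose to reach, as a shift and turn from the pose commanded when the call began, along the tool's axes at that moment; what a row does not reach only later rows make up. A row lasts 1/8 s, in which the tool goes at most 62.5 mm and 10.7 degrees, less where a joint would pass 70% of its speed; a pose out of reach is approached as far as the arm can. A call with a gripper value outside its range is refused whole. The fingers move at their own pace and stop on an object; the grip force is fixed at half the most. Time passes only in rows, so rows that repeat a pose let the fingers close. It gives the time, the measured TCP pose, the force, the opening and the grip force at its end, in the units of the state.
- robot.get_obs(): the state, without advancing time (a new reading comes with each control period).
- imaging.snapshot(name): name is "scene" or "top" or "wrist"; returns the picture (400x640x3 uint8, red, green, blue); there is no depth.
- imaging.get_calibration(name): a dict with "intrinsics" (3x3 intrinsics, pixels), "position" and "rotation" of the camera in the world. Camera axes: x right, y up, looking along -z (the intrinsics and any distortion apply to the point x, -y, -z); pixel columns grow to the right and rows downward; lengths in m; the calibration is good to about 2 mm. A picture is of the moment at which its call begins: read the wrist's pose just before it. get_calibration takes no time and is no camera call; for the wrist camera it gives the pose at the moment of the call.
- robot.close_job(): hands the job in; it is judged then, once.
The state is a dict: "time": time; "joint_positions": joint angles; "qvel": joint speeds; "joint_torque": joint torques, N m; "tool_pos": TCP position; "ee_rot": TCP orientation; "wrist_force": force on the tool from outside, world axes, zero at the start; "wrist_torque": the same for the moment, N m; "width": finger opening in m; "finger_force": force on a finger pad.
Only numpy, scipy, OpenCV 4.12 (cv2) and the standard library are available. Lean on these libraries where they do the work, as an engineer would, in place of code of your own. Each camera call takes 0.05 s, during which the arm holds its last target. There are 200 camera calls.

## Task

Put the stray orange cap from the worktop into the white tray with the other three while the tray stands flat. Then lift the tray by its grip tab so that it tips by about 30 degrees towards its blue pour corner and all four caps slide together into that corner. Finish there, still holding the tray tilted by the tab with the caps at rest (the pour corner may rest on the worktop); leave the two cartons and the roll where they stand.

Things in the scene. Friction and masses are not known exactly. Their poses are not given: they have to be found in the camera images.
- tray: loose white square tray, 148 mm outside, 140 inside, floor 4, walls 4 thick and 30 high, 0.2 to 0.3 kg. Origin: centre of its underside. x runs along its diagonal from the blue pour corner (at -x; points right, turned 0 to 35 degrees towards the robot) to the grip tab (at +x, left); walls lie at 45 degrees to x and y; z up. Outer bottom pour corner: x = -0.105 m
- tray_floor (a point): centre of the tray's inner floor, 4 mm above the tray's origin
- pour_corner (a point): inner bottom corner of the tray where the blue walls and the blue floor mark are, at x = -0.099, y = 0, z = 0.004 m in the tray's frame
- grip_tab (a point): grip point of the tray: an upright flat white tab with blue ribs behind the corner opposite the pour corner, 10 mm thick along the tray's x, 44 mm wide along its y, and 80 mm tall from the tray's underside; this point is on its mid-plane 60 mm above the underside (x = 0.110 m in the tray's frame). Above 30 mm both its faces are free
- stray_cap_center (a point): orange screw cap lying flat, open side down, on the worktop to the right of the tray, 24 mm across and 14 mm high, 12 g, slippery (friction about 0.12); the point is its centre, 7 mm above its underside
- cap_a_center (a point): orange screw cap like the stray one (24 mm across, 14 mm high, slippery, slides freely on the tray floor), lying flat in the tray, at first near the grip tab; the point is its centre
- cap_b_center (a point): orange screw cap like the stray one (24 mm across, 14 mm high, slippery, slides freely on the tray floor), lying flat in the tray, at first near the tray's +y corner (towards the robot); the point is its centre
- cap_c_center (a point): orange screw cap like the stray one (24 mm across, 14 mm high, slippery, slides freely on the tray floor), lying flat in the tray, at first near the tray's -y corner (away from the robot); the point is its centre
- green_carton_mid (a point): bystander: flat white carton with a green stripe, 98 x 58 x 24 mm, loose, at the far right; the point is its centre
- white_carton_mid (a point): bystander: small white flat carton 50 x 96 x 22 mm, loose, to the left of the tray; the point is its centre
- label_roll_mid (a point): bystander: roll of white printed pouches, 66 mm across, 56 mm tall, loose, standing behind the stray cap; the point is its centre

How it is judged:
On the way:
1. the stray cap lies released in the tray while the tray stands flat (distance between stray_cap_center and tray_floor below 0.085 m and z of stray_cap_center in the frame of tray below 0.035 m and angle between tray's own z axis and vertical below 0.1 rad and contact force between the fingers and stray_cap below 0.01 N), for 0.2 s.
At the end, for the whole second after the job is handed in: fingers hold the tray still, caps at rest, tilted 20 to 43 degrees, grip tab (60 mm point) over 110 mm above the worktop, touching no bystander; all four caps lie in the tray with centres within 65 mm of the inner pour corner (neatly packed they need 52 mm), and the fingers touch no cap (angle between tray's own z axis and vertical between 0.35 and 0.75 rad and height (world z) of grip_tab above 0.11 m and contact force between the fingers and tray above 0.5 N and linear speed of each of tray, cap_a, cap_b, cap_c, stray_cap below 0.03 m/s and distance between each of cap_a_center, cap_b_center, cap_c_center, stray_cap_center and pour_corner below 0.065 m and z of each of cap_a_center, cap_b_center, cap_c_center, stray_cap_center in the frame of tray below 0.03 m and contact force between the fingers and cap_a below 0.01 N and contact force between the fingers and cap_b below 0.01 N and contact force between the fingers and cap_c below 0.01 N and contact force between the fingers and stray_cap below 0.01 N and contact force between tray and green_carton below 0.01 N and contact force between tray and white_carton below 0.01 N and contact force between tray and label_roll below 0.01 N); the arm keeps its last pose, push and grip.
It fails at once if a bystander (carton or roll) was pushed more than 30 mm or knocked over (distance of any of green_carton_mid, white_carton_mid, label_roll_mid from where it was at the start of the episode above 0.03 m or angle between any of green_carton, white_carton, label_roll's own z axis and vertical above 0.6 rad).
It also fails if it takes over 54 s, if anything falls off the work surface, if the arm or the gripper's body presses on something with over 40 N, if the wrist force passes 120 N, or if a joint passes its speed limit or range.

## Working session

There is one attempt and no reset: what is moved stays moved. The work goes in short steps, Python scripts to look and compute and a tool call to move; the robot and the scene stay as the last step left them, time stands still between calls to the robot, and variables do not carry over. Pictures are saved under pics/ and viewed, at most 11 in all, crops included, and the job is handed in when it is done.

Besides the shell and the picture viewer there is one more tool, called after "Request:" as a command line: name --argument value ..., lists and objects as JSON in quotes. drive_tool: Moves the arm, as the interface text tells. Its arguments: {"type":"object","properties":{"series":{"type":"array"}},"required":["series"]}

```bash
mkdir -p pics
cat > h.py <<'E'
import numpy as np,cv2
from bench import robot,imaging
def ray(cal,u,v):
    K=np.array(cal["intrinsics"]);d=np.linalg.inv(K)@[u,v,1];d=np.array([d[0],-d[1],-d[2]])
    R=np.array(cal["rotation"]);return np.array(cal["position"]),R@d
def onplane(cal,u,v,z):
    p,d=ray(cal,u,v);return p+d*(z-p[2])/d[2]
def tri(c1,a,c2,b):
    p,d=ray(c1,*a);q,e=ray(c2,*b);s=np.linalg.lstsq(np.c_[d,-e],q-p,rcond=None)[0]
    return (p+d*s[0]+q+e*s[1])/2,np.linalg.norm(p+d*s[0]-q-e*s[1])
def blobs(im,lo,hi,amin=30):
    m=cv2.inRange(cv2.cvtColor(im,cv2.COLOR_RGB2HSV),lo,hi)
    n,_,st,c=cv2.connectedComponentsWithStats(m)
    return [(c[i].round(1).tolist(),st[i].tolist()) for i in range(1,n) if st[i,4]>=amin]
ORG=((5,130,100),(20,255,255));BLU=((95,100,60),(130,255,255))
def save(im,n): cv2.imwrite(f"pics/{n}.png",im[:,:,::-1])
E
python3 - <<'E'
from h import *
o=robot.get_obs();print(o["tool_pos"],o["ee_rot"],o["width"],o["time"])
ims=[]
for n in("scene","top"):
    im=imaging.snapshot(n);save(im,n+"0");c=imaging.get_calibration(n);print(n,np.array(c["position"]).round(3),np.array(c["rotation"]).round(3).tolist(),np.array(c["intrinsics"]).round(1).tolist(),c.keys())
    print("org",blobs(im,*ORG));print("blu",blobs(im,*BLU))
E
```

```text
[0.19653133 0.51317206 0.22931635] [-3.13943383e+00 -1.96722595e-04  2.77580983e+00] 0.09384866462548316 0.0
scene [-0.133 -0.857  0.595] [1.105, 0.017, -0.731] [[423.0, 0.0, 317.8], [0.0, 423.0, 191.2], [0.0, 0.0, 1.0]] dict_keys(['intrinsics', 'position', 'rotation'])
org []
blu [([448.7, 33.5], [442, 28, 13, 12, 82]), ([416.1, 61.4], [406, 58, 22, 9, 76]), ([480.7, 129.1], [474, 127, 15, 6, 38]), ([469.0, 134.0], [461, 131, 18, 6, 33]), ([471.6, 142.9], [458, 139, 27, 9, 54])]
top [ 0.475 -0.103  1.122] [0.067, 0.011, -1.555] [[404.3, 0.0, 314.2], [0.0, 404.3, 201.5], [0.0, 0.0, 1.0]] dict_keys(['intrinsics', 'position', 'rotation'])
org [([548.9, 28.0], [540, 25, 21, 6, 53])]
blu [([494.4, 24.2], [473, 14, 46, 24, 594]), ([439.7, 38.3], [428, 22, 22, 35, 621]), ([170.2, 130.9], [164, 125, 13, 13, 134]), ([356.5, 222.4], [347, 211, 20, 24, 197])]
```

View pics/scene0.png

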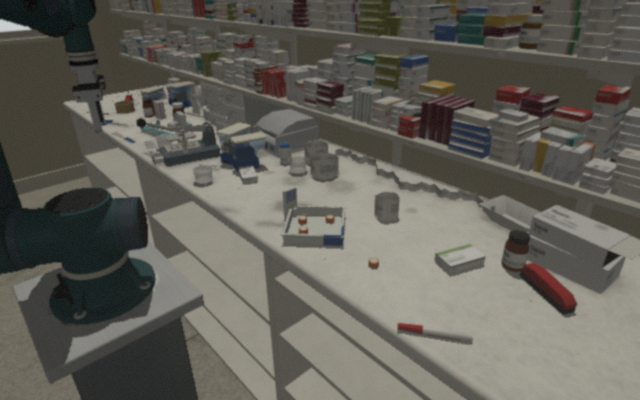

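View pics/top0.png

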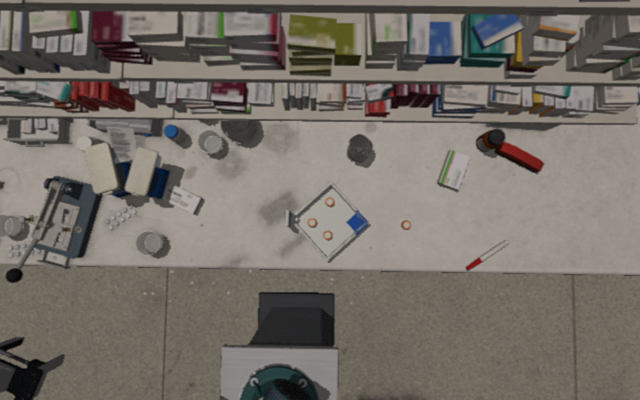

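The scene picture shows the tray at about (315,225) with its tab at (290,200), and the stray cap at (374,263). In the top picture the caps are at (330,202), (312,223) and (328,236), the stray is at (406,225), the blue corner near (364,222), the tab near (290,221) and the roll at (360,150).

```bash
sed -i 's/R=np.array(cal\["rotation"\])/R=Rot.from_euler("xyz",cal["rotation"]).as_matrix()/; 2i from scipy.spatial.transform import Rotation as Rot' h.py
sed -i 's/^ORG=((5,130,100)/ORG=((3,70,80)/' h.py
python3 - <<'E'
from h import *
C={n:imaging.get_calibration(n) for n in("scene","top")}
I={n:cv2.imread(f"pics/{n}0.png")[:,:,::-1].copy() for n in C}
def roi(n,x0,y0,x1,y1,lo,hi,a=6):
    return [([c[0]+x0,c[1]+y0],s[4]) for c,s in blobs(I[n][y0:y1,x0:x1].copy(),lo,hi,a)]
t=roi("top",285,180,430,265,*ORG);s=roi("scene",280,185,400,280,*ORG)
print(t);print(s)
for a,_ in t:
    for b,_ in s:
        p,e=tri(C["top"],a,C["scene"],b)
        if e<.012:print(p.round(3),round(e,4))
for n,r in(("top",(280,180,380,265)),("scene",(275,180,355,255))):print(n,roi(n,*r,*BLU,a=3))
print("roll",onplane(C["top"],360,150,.05),"green",onplane(C["top"],453,170,.024),"white",onplane(C["top"],186,200,.02))
# tray outline corners on rim in top view
for u,v in((332,184),(369,222),(331,260),(290,213),(290,227)): print((u,v),onplane(C["top"],u,v,.03).round(3))
E
```

```text
[([329.1, 201.5], 42), ([311.8, 222.2], 43), ([405.4, 224.5], 50), ([327.0, 234.8], 41)]
[([302.3, 220.1], 44), ([329.7, 219.2], 47), ([303.1, 230.3], 35), ([373.4, 263.7], 60)]
[ 0.55  -0.13   0.008] 0.0007
[ 0.492 -0.083  0.009] 0.0011
[ 0.493 -0.083 -0.025] 0.0
[ 0.49  -0.342  0.003] 0.0008
[ 0.459 -0.125  0.04 ] 0.0012
[ 0.458 -0.126  0.01 ] 0.0002
top [([356.5, 222.4], 197)]
scene [([342.0, 231.5], 4), ([328.0, 239.3], 3), ([331.8, 239.6], 5), ([339.0, 239.7], 3), ([327.1, 242.1], 8), ([337.8, 242.5], 6)]
roll [ 0.68682074 -0.21041369  0.05      ] green [ 0.64029677 -0.46664796  0.024     ] white [0.54761858 0.26205538 0.02      ]
(332, 184) [ 0.596 -0.137  0.03 ]
(369, 222) [ 0.495 -0.238  0.03 ]
(331, 260) [ 0.392 -0.137  0.03 ]
(290, 213) [ 0.516 -0.025  0.03 ]
(290, 227) [ 0.478 -0.026  0.03 ]
```

Run:
```python
import cv2,numpy as np
a=cv2.imread("pics/top0.png")[175:270,275:420];b=cv2.imread("pics/scene0.png")[180:275,270:415]
cv2.imwrite("pics/crop0.png",np.hstack([cv2.resize(x,None,fx=2.7,fy=5.4*0.5,interpolation=cv2.INTER_CUBIC) for x in(a,b)]))
```

```text
(no output)
```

View pics/crop0.png

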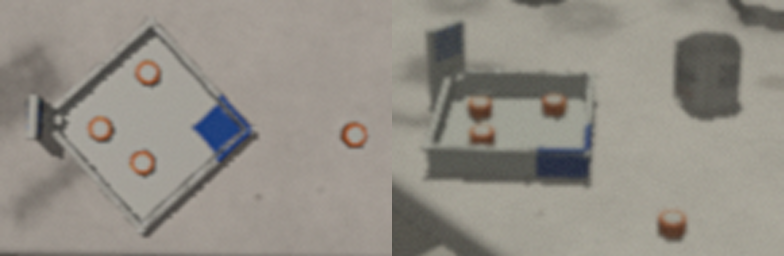

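The crop shows the tray rim corners at about (331,183), (368,224) and (328,261) in full-frame top coordinates. The tab's top edge is near (288,218) in the top view and (290,191) in the scene view.

Run:
```python
from h import *
C={n:imaging.get_calibration(n) for n in("scene","top")}
P=lambda x,y,z:onplane(C["top"],275+x/2.7,175+y/2.7,z)[:2]
far,pour,near,left=[P(*q,.03) for q in((152,22),(252,133),(144,232),(55,122))]
for q in(far,pour,near,left):print(q.round(3))
ctr=(far+near)/2
d=far-near;print("ctr",ctr,"diag",np.linalg.norm(d),np.linalg.norm(pour-left))
xa=left-pour;print("xaxis yaw from pour-left",np.arctan2(xa[1],xa[0]),"from near-far",np.arctan2(-d[0]*-1,-d[1])if 0 else np.arctan2(d[0],-d[1]))
print("tabtop tri",tri(C["top"],(288,218),C["scene"],(289.6,191)))
print("tab top plane",P(35,96,.08),P(35,137,.08))
o=robot.get_obs();R=Rot.from_euler("xyz",o["ee_rot"]).as_matrix();print(R.round(3).tolist(),o["joint_positions"])
```

```text
[ 0.599 -0.135]
[ 0.489 -0.236]
[ 0.389 -0.13 ]
[ 0.497 -0.04 ]
ctr [ 0.49393272 -0.13275   ] diag 0.20970829251224035 0.19695940705052048
xaxis yaw from pour-left 1.530724950515121 from near-far 1.5459596512138152
tabtop tri (array([ 0.50064863, -0.02234154,  0.07201999]), np.float64(0.0017411698951995797))
tab top plane [ 0.52033788 -0.02300542] [ 0.48121457 -0.02379613]
[[-0.934, 0.358, -0.001], [0.358, 0.934, -0.002], [0.0, -0.002, -1.0]] [ 1.10193819e+00  8.78573192e-02  1.37206028e+00  3.51653712e-06
  1.68358226e+00 -1.03133161e-01]
```

Request:
drive_tool --series '[[0.05,[-0.193,-0.231,0.02],[0,0,0]],[0.05,[-0.193,-0.231,0.02],[0,0,0]],[0.05,[-0.193,-0.231,0.02],[0,0,0]],[0.05,[-0.193,-0.231,0.02],[0,0,0]],[0.05,[-0.193,-0.231,0.02],[0,0,0]]]'

```text
time: 0.72
tool_pos: [0.2943, 0.2268, 0.2099]
ee_rot: [-3.141, 0.0, 2.776]
wrist_force: [1.6, -0.8, -0.3]
width: 0.0507
finger_force: 0.0
```

Request:
drive_tool --series '[[0.05,[-0.193,-0.231,0.02],[0,0,0]],[0.05,[-0.193,-0.231,0.02],[0,0,0]],[0.05,[-0.193,-0.231,0.02],[0,0,0]],[0.05,[-0.193,-0.231,0.02],[0,0,0]],[0.05,[-0.193,-0.231,0.02],[0,0,0]]]'

```text
time: 1.35
tool_pos: [0.3919, -0.0581, 0.19]
ee_rot: [3.141, -0.0, 2.774]
wrist_force: [0.1, 0.7, -0.1]
width: 0.05
finger_force: 0.0
```

Request:
drive_tool --series '[[0.05,[-0.193,-0.231,0.02],[0,0,-0.32]],[0.05,[-0.193,-0.231,0.02],[0,0,-0.32]],[0.05,[-0.193,-0.231,0.02],[0,0,-0.32]],[0.05,[-0.193,-0.231,0.02],[0,0,-0.32]],[0.05,[-0.193,-0.231,0.02],[0,0,-0.32]]]'

```text
time: 1.98
tool_pos: [0.4897, -0.3426, 0.1695]
ee_rot: [3.141, -0.001, 3.095]
wrist_force: [0.7, 0.2, 0.1]
width: 0.05
finger_force: 0.0
```

```bash
cat >> h.py <<'E'
def shift(target,yaw=None):
    o=robot.get_obs();R=Rot.from_euler("xyz",o["ee_rot"]).as_matrix()
    return (R.T@(np.array(target)-o["tool_pos"])).round(4)
E
python3 - <<'E'
from h import *
c=imaging.get_calibration("wrist");im=imaging.snapshot("wrist");save(im,"w1")
print(c)
for b,s in blobs(im,*ORG,100):print(b,s,onplane(c,*b,.009).round(4))
o=robot.get_obs();print(o["tool_pos"],o["joint_positions"])
E
```

```text
{'intrinsics': array([[325.24912821,   0.        , 321.7193816 ],
       [  0.        , 325.24912821, 200.5205628 ],
       [  0.        ,   0.        ,   1.        ]]), 'position': array([ 0.40756366, -0.33834958,  0.32382213]), 'rotation': array([-0.28394284, -0.00183106,  1.52389604])}
[543.6, 151.9] [532, 138, 28, 27, 286] [ 0.4606 -0.1254  0.009 ]
[582.9, 184.8] [572, 172, 28, 25, 242] [ 0.4954 -0.0815  0.009 ]
[320.6, 191.8] [308, 180, 26, 25, 280] [ 0.4902 -0.3428  0.009 ]
[527.2, 241.3] [515, 230, 27, 22, 226] [ 0.554  -0.1291  0.009 ]
[ 0.4903888  -0.34905974  0.16647494] [-0.71086627  0.22239302  1.34387215 -0.00350821  1.57505495 -2.23114955]
```

View pics/w1.png

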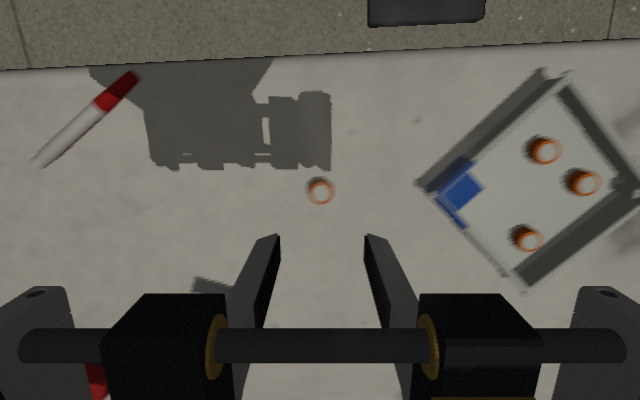

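The wrist picture shows the stray cap at (320,192) between the fingertips, with the tray and its blue corner on the right. I'll re-read the settled pose.

Run:
```python
from h import *
c=imaging.get_calibration("wrist");im=imaging.snapshot("wrist")
for b,s in blobs(im,*ORG,100):print(b,s,onplane(c,*b,.009).round(4))
o=robot.get_obs();print(o["tool_pos"],o["ee_rot"],c["position"],shift([.490,-.3425,.029]))
# tray rim blue/white corners from this view
for q in((418,184),(524,292),(562,76)):print(q,onplane(c,*q,.03).round(4))
```

```text
[560.8, 149.0] [549, 136, 26, 27, 255] [ 0.4594 -0.1189  0.009 ]
[601.0, 182.1] [589, 169, 26, 26, 236] [ 0.494  -0.0746  0.009 ]
[331.0, 190.8] [318, 179, 26, 25, 245] [ 0.4894 -0.3394  0.009 ]
[542.4, 240.1] [532, 229, 23, 23, 199] [ 0.553  -0.1235  0.009 ]
[ 0.48924855 -0.34508502  0.16657405] [ 3.14016812 -0.00403144  3.09102811] [ 0.40850519 -0.34387316  0.32090639] [-0.0012  0.0024  0.1376]
(418, 184) [ 0.4816 -0.2598  0.03  ]
(524, 292) [ 0.5995 -0.1491  0.03  ]
(562, 76) [ 0.3946 -0.1424  0.03  ]
```

Request:
drive_tool --series '[[0.05,[0,0.002,0.04],[0,0,0]],[0.05,[0,0.002,0.09],[0,0,0]],[0.05,[0,0.002,0.12],[0,0,0]],[0.05,[0,0.002,0.12],[0,0,0]]]'

```text
time: 2.58
tool_pos: [0.4875, -0.336, 0.0471]
ee_rot: [3.137, -0.006, 3.096]
wrist_force: [0.1, 0.1, 0.2]
width: 0.0501
finger_force: 0.0
```

Run:
```python
from h import *
c=imaging.get_calibration("wrist");im=imaging.snapshot("wrist");save(im,"w2")
for b,s in blobs(im,*ORG,100):print(b,s,onplane(c,*b,.009).round(4))
o=robot.get_obs();print(o["tool_pos"],o["ee_rot"],o["wrist_force"])
```

```text
[315.2, 248.2] [294, 230, 40, 34, 348] [ 0.493  -0.3395  0.009 ]
[ 0.48896415 -0.3373196   0.0496851 ] [ 3.13962865e+00 -2.10106477e-03  3.09634756e+00] [ 0.43239385 -0.27476676  0.56432796]
```

View pics/w2.png

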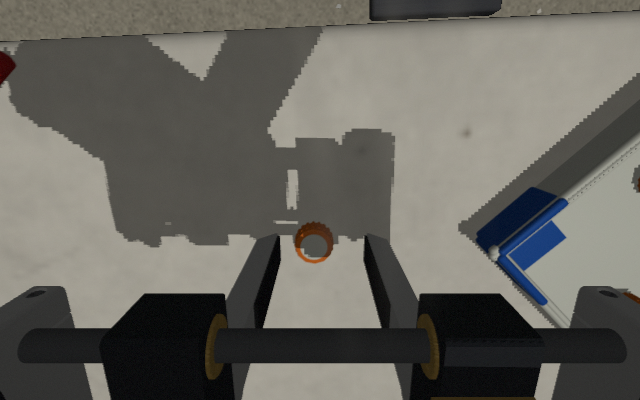

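The cap at (314,243) sits between the fingertips (centre about 321), slightly left of it. I'll descend and close.

Request:
drive_tool --series '[[0.05,[-0.002,-0.002,0.012],[0,0,0]],[0.05,[-0.002,-0.002,0.02],[0,0,0]],[0.05,[-0.002,-0.002,0.02],[0,0,0]]]'

```text
time: 3.0
tool_pos: [0.4913, -0.3405, 0.0301]
ee_rot: [3.141, -0.001, 3.096]
wrist_force: [-0.5, 0.6, -0.5]
width: 0.0502
finger_force: 0.0
```

Request:
drive_tool --series '[[0.03,[0,0,0],[0,0,0]],[0.02,[0,0,0],[0,0,0]],[0.02,[0,0,0],[0,0,0]],[0.02,[0,0,0],[0,0,0]],[0.02,[0,0,0],[0,0,0]]]'

```text
time: 3.62
tool_pos: [0.4917, -0.3408, 0.0308]
ee_rot: [-3.141, 0.0, 3.096]
wrist_force: [-0.9, 1.1, 1.2]
width: 0.0228
finger_force: 30.0
```

Request:
drive_tool --series '[[0.02,[0,0,-0.02],[0,0,0]],[0.02,[0,0,-0.05],[0,0,0]],[0.02,[0,0,-0.09],[0,0,0]],[0.02,[0,0,-0.09],[0,0,0]]]'

```text
time: 4.12
tool_pos: [0.4935, -0.3423, 0.1248]
ee_rot: [-3.137, 0.007, 3.096]
wrist_force: [0.3, 1.1, -0.6]
width: 0.0228
finger_force: 30.0
```

Run:
```python
from h import *
c=imaging.get_calibration("wrist");im=imaging.snapshot("wrist");save(im,"w3")
for b,s in blobs(im,*ORG,60):print(b,s)
for b,s in blobs(im,*BLU,60):print("B",b,s,onplane(c,*b,.01).round(4))
o=robot.get_obs();print(o["tool_pos"],o["ee_rot"],o["width"],shift([.494,-.180,.12]),"rot",c["position"],c["rotation"])
```

```text
[590.4, 152.3] [577, 137, 29, 31, 326]
[629.4, 192.1] [622, 177, 18, 28, 191]
[565.6, 256.0] [552, 244, 28, 25, 252]
B [479.7, 201.5] [458, 162, 49, 81, 640] [ 0.4976 -0.2062  0.01  ]
B [489.0, 198.9] [466, 178, 47, 43, 983] [ 0.4957 -0.1984  0.01  ]
[ 0.49235241 -0.3413987   0.12214015] [-3.13932450e+00  3.09391545e-03  3.09581454e+00] 0.02288900479982571 [0.0057 0.1613 0.0018] rot [ 0.41025623 -0.33713304  0.2784936 ] [-0.29139774  0.00422347  1.5245547 ]
```

View pics/w3.png

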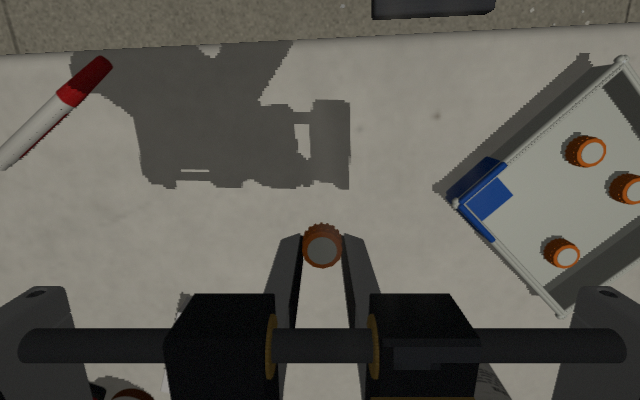

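The cap is held at the tips at (322,245). The tray's rim corners are at (457,204) for the pour corner, (620,62) near and (562,315) far.

Request:
drive_tool --series '[[0.02,[0.005,0.05,0],[0,0,0]],[0.02,[0.005,0.11,0],[0,0,0]],[0.02,[0.005,0.162,0],[0,0,0]],[0.02,[0.005,0.162,0],[0,0,0]],[0.02,[0.005,0.162,0],[0,0,0]]]'

```text
time: 4.8
tool_pos: [0.4934, -0.1787, 0.1191]
ee_rot: [3.141, -0.002, 3.096]
wrist_force: [-0.4, -1.0, -0.1]
width: 0.0231
finger_force: 30.0
```

Run:
```python
from h import *
c=dict(intrinsics=imaging.get_calibration("wrist")["intrinsics"],position=[ 0.41025623,-0.33713304,0.2784936 ],rotation=[-0.29139774,0.00422347,1.5245547])
for q in((457,204),(620,62),(562,315)):print(q,onplane(c,*q,.03).round(4))
c=imaging.get_calibration("wrist");im=imaging.snapshot("wrist");save(im,"w4")
for b,s in blobs(im,*ORG,100):print(b,s,onplane(c,*b,.013).round(4))
for b,s in blobs(im,*BLU,60):print("B",b,s,onplane(c,*b,.01).round(4))
o=robot.get_obs();print(o["tool_pos"],o["ee_rot"],o["width"]);print(c["position"].tolist(),c["rotation"].tolist())
```

```text
(457, 204) [ 0.4924 -0.2338  0.03  ]
(620, 62) [ 0.3923 -0.1269  0.03  ]
(562, 315) [ 0.6003 -0.1332  0.03  ]
[385.8, 163.5] [370, 149, 31, 31, 366] [ 0.4583 -0.1245  0.013 ]
[437.8, 201.9] [423, 188, 30, 29, 313] [ 0.4927 -0.0808  0.013 ]
[384.0, 265.8] [371, 256, 23, 25, 194] [ 0.5497 -0.1252  0.013 ]
B [296.2, 209.5] [268, 190, 57, 44, 1325] [ 0.4948 -0.1997  0.01  ]
B [263.9, 222.6] [252, 204, 30, 39, 272] [ 0.5054 -0.2282  0.01  ]
[ 0.49349409 -0.17929754  0.11937153] [ 3.14140377e+00 -1.66630877e-03  3.09511216e+00] 0.02289662746868306
[0.41147079456497054, -0.17442163034723618, 0.2735197421214007] [-0.28248858191976145, -0.0011616001940384368, 1.5249920018369192]
```

View pics/w4.png

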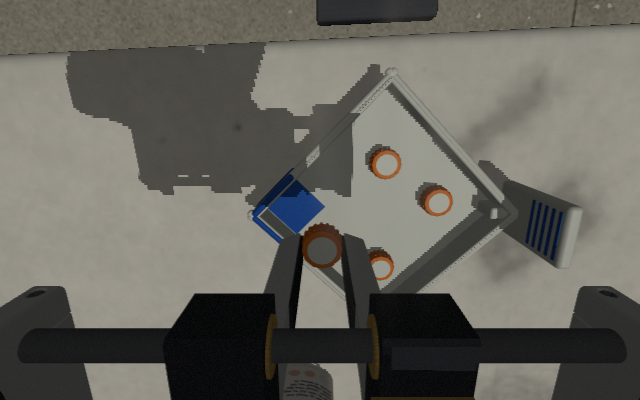

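The cap is held over the tray's pour half, and the tab's top edge runs from (577,207) to (566,265). Lowering.

Request:
drive_tool --series '[[0.02,[0,0.007,0.03],[0,0,0]],[0.02,[0,0.007,0.065],[0,0,0]],[0.02,[0,0.007,0.082],[0,0,0]],[0.02,[0,0.007,0.082],[0,0,0]],[0.02,[0,0.007,0.082],[0,0,0]]]'

```text
time: 5.48
tool_pos: [0.4952, -0.1726, 0.0397]
ee_rot: [-3.141, 0.002, 3.095]
wrist_force: [0.2, 0.0, 1.0]
width: 0.0225
finger_force: 30.0
```

Request:
drive_tool --series '[[0.034,[0,0,0],[0,0,0]],[0.034,[0,0,0],[0,0,0]],[0.034,[0,0,0],[0,0,0]],[0.034,[0,0,-0.01],[0,0,0]],[0.034,[0,0,-0.03],[0,0,0]]]'

```text
time: 6.1
tool_pos: [0.4937, -0.1713, 0.0685]
ee_rot: [3.141, -0.002, 3.096]
wrist_force: [-0.4, -0.1, 0.3]
width: 0.0342
finger_force: 0.0
```

Request:
drive_tool --series '[[0.04,[0,0,-0.05],[0,0,0]],[0.04,[0,0,-0.12],[0,0,0]],[0.04,[0,0,-0.12],[0,0,0]],[0.04,[0,0,-0.12],[0,0,0]]]'

```text
time: 6.6
tool_pos: [0.4946, -0.1718, 0.1895]
ee_rot: [-3.141, 0.002, 3.096]
wrist_force: [-0.1, -0.6, -0.5]
width: 0.0402
finger_force: 0.0
```

Run:
```python
from h import *
c0=dict(intrinsics=imaging.get_calibration("wrist")["intrinsics"],position=[0.41147079456497054, -0.17442163034723618, 0.2735197421214007],rotation=[-0.28248858191976145, -0.0011616001940384368, 1.5249920018369192])
print("tabtop w4",onplane(c0,578,208,.08),onplane(c0,567,266,.08),"pour",onplane(c0,248,214,.03),"near",onplane(c0,391,72,.03))
c=imaging.get_calibration("wrist");im=imaging.snapshot("wrist");save(im,"w5")
for b,s in blobs(im,*ORG,100):print(b,s,onplane(c,*b,.013).round(4))
for b,s in blobs(im,*BLU,60):print("B",b,s,onplane(c,*b,.01).round(4))
o=robot.get_obs();print(o["tool_pos"],o["ee_rot"],o["width"]);print(c["position"].tolist(),c["rotation"].tolist())
```

```text
tabtop w4 [ 0.47982845 -0.01716385  0.08      ] [ 0.51990262 -0.01744721  0.08      ] pour [ 0.49047001 -0.23597721  0.03      ] near [ 0.39080603 -0.12467406  0.03      ]
[366.0, 149.8] [355, 138, 24, 25, 230] [ 0.458  -0.1245  0.013 ]
[408.0, 180.9] [396, 169, 24, 24, 213] [ 0.4923 -0.081   0.013 ]
[321.9, 185.7] [310, 175, 24, 23, 217] [ 0.4933 -0.1708  0.013 ]
[361.9, 231.3] [351, 224, 23, 18, 126] [ 0.5464 -0.1296  0.013 ]
B [293.0, 185.2] [272, 163, 39, 45, 977] [ 0.4921 -0.2013  0.01  ]
B [274.0, 197.2] [260, 174, 35, 49, 293] [ 0.5043 -0.2224  0.01  ]
[ 0.49383249 -0.17142658  0.18771694] [ 3.14103005e+00 -1.13801137e-03  3.09583372e+00] 0.03999059859998538
[0.41207958532078304, -0.1672913502397258, 0.34362428867734307] [-0.28666781346352277, -0.0001347960822495331, 1.5246106302636921]
```

View pics/w5.png

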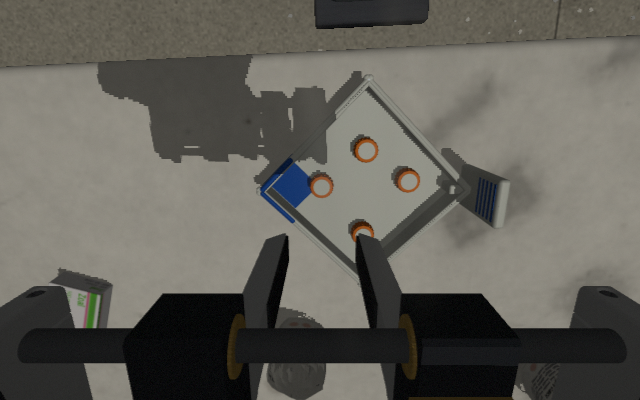

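The stray cap lies released in the tray at (322,186), next to the blue mark. Next is the tab.

Request:
drive_tool --series '[[0.05,[0.001,0.06,0.01],[0,0,0]],[0.05,[0.001,0.12,0.03],[0,0,0]],[0.05,[0.001,0.1515,0.058],[0,0,0]],[0.05,[0.001,0.1515,0.058],[0,0,0]],[0.05,[0.001,0.1515,0.058],[0,0,0]]]'

```text
time: 7.28
tool_pos: [0.4997, -0.0208, 0.1296]
ee_rot: [-3.141, -0.002, 3.096]
wrist_force: [-0.0, -0.6, 0.6]
width: 0.05
finger_force: 0.0
```

Run:
```python
from h import *
c=imaging.get_calibration("wrist");im=imaging.snapshot("wrist");save(im,"w6")
o=robot.get_obs();print(o["tool_pos"],o["ee_rot"],o["width"],o["joint_positions"])
for b,s in blobs(im,*BLU,30):print("B",b,s,onplane(c,*b,.055).round(4))
print(onplane(c,321,250,.08))
```

```text
[ 0.50030454 -0.0212243   0.13043096] [-3.14112023e+00 -3.08198738e-04  3.09485928e+00] 0.04996479547125152 [-1.55339606e-01  2.00220958e-02  1.64124560e+00 -5.05096212e-04
  1.48058015e+00 -1.67935706e+00]
B [82.7, 211.5] [62, 173, 49, 78, 561] [ 0.4845 -0.1965  0.055 ]
B [117.0, 203.3] [93, 177, 44, 54, 1316] [ 0.4794 -0.1697  0.055 ]
[ 0.5121771  -0.02114889  0.08      ]
```

View pics/w6.png

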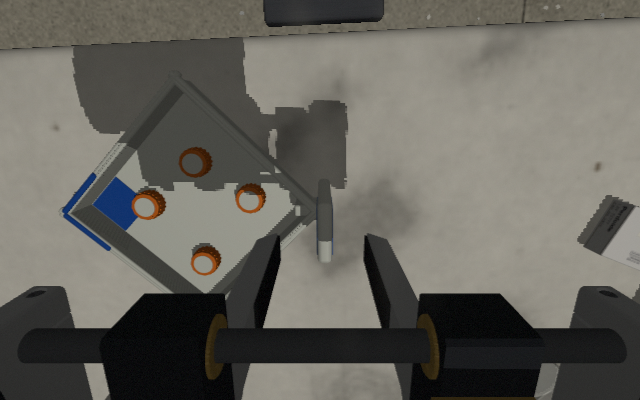

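The tab's top edge runs along column 324 from row 182 to 262. It is centred between and parallel to the fingers, so I'll descend and grip.

Request:
drive_tool --series '[[0.05,[0,0.001,0.03],[0,0,0]],[0.05,[0,0.001,0.065],[0,0,0]],[0.05,[0,0.001,0.065],[0,0,0]],[0.05,[0,0.001,0.065],[0,0,0]]]'

```text
time: 7.82
tool_pos: [0.5014, -0.0202, 0.0672]
ee_rot: [-3.141, 0.003, 3.094]
wrist_force: [0.7, -0.2, -0.4]
width: 0.0499
finger_force: 0.0
```

Request:
drive_tool --series '[[0.03,[0,0,0],[0,0,0]],[0.015,[0,0,0],[0,0,0]],[0.005,[0,0,0],[0,0,0]],[0.005,[0,0,0],[0,0,0]],[0.005,[0,0,0],[0,0,0]]]'

```text
time: 8.45
tool_pos: [0.5004, -0.0191, 0.0656]
ee_rot: [3.141, 0.0, 3.096]
wrist_force: [0.4, 0.8, 1.5]
width: 0.0098
finger_force: 30.0
```

Request:
drive_tool --series '[[0.005,[0,-0.0044,-0.0148],[-0.06,0,0]],[0.005,[0,-0.0094,-0.0272],[-0.12,0,0]],[0.005,[0,-0.0153,-0.0394],[-0.18,0,0]],[0.005,[0,-0.0219,-0.0512],[-0.24,0,0]],[0.005,[0,-0.0291,-0.0626],[-0.3,0,0]]]'

```text
time: 9.07
tool_pos: [0.4982, -0.0483, 0.1274]
ee_rot: [2.839, -0.002, 3.096]
wrist_force: [-0.4, -0.5, -3.8]
width: 0.0098
finger_force: 30.0
```

Request:
drive_tool --series '[[0.005,[0,-0.0044,-0.0128],[-0.06,0,0]],[0.005,[0,-0.0094,-0.0252],[-0.12,0,0]],[0.005,[0,-0.0153,-0.0374],[-0.18,0,0]],[0.005,[0,-0.0219,-0.0492],[-0.24,0,0]],[0.005,[0,-0.0219,-0.0492],[-0.24,0,0]]]'

```text
time: 9.7
tool_pos: [0.4971, -0.0851, 0.1674]
ee_rot: [2.602, -0.002, 3.093]
wrist_force: [0.6, 0.3, -3.3]
width: 0.0099
finger_force: 30.0
```

Run:
```python
from h import *
im=imaging.snapshot("wrist");t=imaging.snapshot("top");s=imaging.snapshot("scene")
print(blobs(im,*ORG,60))
o=robot.get_obs();print(o["time"],o["tool_pos"],o["ee_rot"],o["width"],o["finger_force"],o["wrist_force"])
z=lambda a:cv2.resize(np.ascontiguousarray(a),(400,300),interpolation=cv2.INTER_CUBIC)
save(np.vstack([np.hstack([z(t[175:270,275:402]),z(s[160:260,260:393])]),np.hstack([z(im),z(im[100:300,0:320])])]),"m7")
```

```text
[([75.0, 248.0], [17, 215, 100, 75, 2169])]
9.85 [ 0.49696196 -0.08316799  0.16786579] [ 2.60160258e+00 -1.27075279e-03  3.09629444e+00] 0.009825068465806346 29.997688829898834 [-1.57401104  0.58930785 -3.29044711]
```

View pics/m7.png

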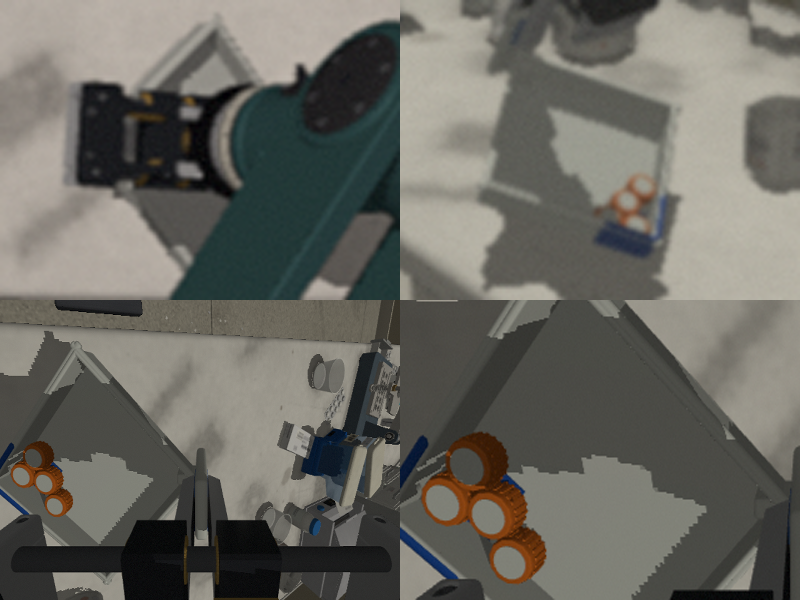

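The mosaic shows the tray held tilted and all four caps in a cluster at the blue corner. Their tops are at wrist pixels of about (62,207), (34,233), (74,241) and (92,275). I'll convert these to tray-frame positions to check the distances.

```bash
cat > m.py <<'E'
from h import *
def check(px):
    o=robot.get_obs();c=imaging.get_calibration("wrist")
    T=Rot.from_euler("xyz",o["ee_rot"]).as_matrix();R=np.c_[T[:,1],T[:,0],-T[:,2]]
    org=o["tool_pos"]-R@[.110,0,.066]
    print("tilt",np.degrees(np.arccos(R[2,2])),"pour bottom z",(org+R@[-.105,0,0])[2],"tab z",(org+R@[.11,0,.06])[2])
    for q in px:
        p,d=ray(c,*q);p=R.T@(p-org);d=R.T@d;x=p+d*(.018-p[2])/d[2]
        print(q,x.round(4),"dist",np.linalg.norm(x-[-.099,0,.011]).round(4))
E
python3 - <<'E'
from m import *
check([(61.6,206.7),(33.6,233.3),(73.6,241.3),(92,274.7)])
im=cv2.imread("pics/m7.png")
E
```

```text
tilt 30.939229348021478 pour bottom z 0.0007194067543605867 tab z 0.16271951067692553
(61.6, 206.7) [-0.0584  0.0191  0.018 ] dist 0.0454
(33.6, 233.3) [-0.0812  0.0005  0.018 ] dist 0.0191
(73.6, 241.3) [-0.0558 -0.0053  0.018 ] dist 0.0441
(92, 274.7) [-0.0484 -0.0303  0.018 ] dist 0.0594
```

Request:
drive_tool --series '[[0.005,[0,0,0],[0,0,0]],[0.005,[0,0,0],[0,0,0]],[0.005,[0,0,0],[0,0,0]],[0.005,[0,0,0],[0,0,0]],[0.005,[0,0,0],[0,0,0]]]'

```text
time: 10.48
tool_pos: [0.4973, -0.0838, 0.1686]
ee_rot: [2.602, 0.0, 3.096]
wrist_force: [-1.0, -0.2, -3.5]
width: 0.0101
finger_force: 30.0
```

Run:
```python
from m import *
a=imaging.snapshot("wrist");print(blobs(a,*ORG,60))
for i in range(5): b=imaging.snapshot("wrist")
print(blobs(b,*ORG,60));save(cv2.resize(b[180:310,0:180].copy(),None,fx=4,fy=4),"w8")
check([(75,248)]);o=robot.get_obs();print(o["width"],o["finger_force"],o["wrist_force"])
```

```text
[([74.9, 247.9], [17, 214, 100, 76, 2169])]
[([74.9, 248.0], [17, 215, 100, 75, 2164])]
tilt 30.94347385910773 pour bottom z 0.0014217122582958416 tab z 0.1634335292156891
(75, 248) [-0.0559 -0.0102  0.018 ] dist 0.0449
0.009804612428168775 29.997693300247192 [-0.60994743  0.11961761 -2.84367584]
```

View pics/w8.png

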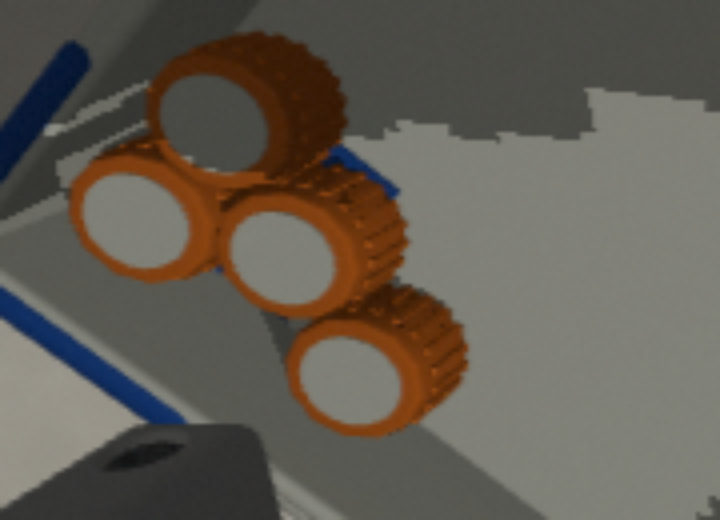

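The caps are at rest, flat and touching each other. The farthest one, with its top at wrist pixel (88,273), is about 55–60 mm from the pour corner, inside the 65 mm limit. Handing in.

```bash
python3 -c "
from bench import robot
print(robot.close_job())"
```

```text
the job is handed in; nothing more can be done
None
```

I put the stray cap in the tray while it stood flat. I then handed the job in with the tray held by its tab, tilted about 31°, and all four caps at rest in the pour corner, the farthest about 55–60 mm from it. The hand-in returned no verdict.

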